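# Show a patient how to finish the registration form

### The job

Show the patient at the desk how to finish registering by pointing straight down with the fingertips, about two to four centimetres above each thing and for two full seconds each: first the middle of the yellow pen, then the red sticky flag on the form pad (where to sign), and last the middle of the low open purple basket with paper slips (where the form goes), still pointing there when you finish. Touch and move nothing at all, and do not mislead the patient by dipping the hand over the blue pen beside the yellow one, the green flag or the tube rack.

Things in the scene. Friction and masses are not known exactly. Their poses are not given: they have to be found in the camera images.
- pen_yellow_middle (a point): Middle of the yellow ball pen with a blue end, 149 mm long and 12 mm thick, lying loose on the desk; the point is half-way up, 5 mm above the desk. The pen lies along this frame's y.
- pen_blue_middle (a point): Middle of the all-blue pen, 140 mm long and 10 mm thick, lying loose on the desk; the point is half-way up. It lies along this frame's y. Not to be pointed at. The two pens may have changed places.
- red_flag (a point): Centre of the top of the red sticky flag (18 x 45 x 1 mm), 15 mm above the desk, on one short end of the loose white form pad (122 x 171 x 14 mm, lying flat). x runs along the pad's short side, y along its long side, z up.
- green_flag (a point): Centre of the top of the green sticky flag, same size, at the opposite end of the same pad, 144 mm from the red one. Not to be pointed at.
- basket_mouth (a point): Centre of the rim plane of the low, open purple basket with paper slips in it (139 x 229 mm, standing fast, 62 mm high); the point is 62 mm above the desk, level with the highest part of the basket. x runs along its short side, y along its long side, z up.
- rack_top (a point): Centre of the top of the white foam rack full of upright tubes with lilac caps that stands on the desk (82 x 170 x 94 mm), loose; the point is 94 mm above the desk. Not to be pointed at. Basket and rack may have changed sides. Other things (among them a clear jar 117 mm high and a small box) stand loose or fixed at the back of the desk, from x = 0.68 m on and up to 231 mm high.

How it is judged:
By the outcome, as a careful person would: the job done as asked, in the order asked, and still so for the second after the job is handed in, with the robot touching nothing.
It also fails if it takes over 53 s, if anything falls off the work surface, if the arm or the gripper's body presses on something with over 40 N, if the wrist force passes 120 N, or if a joint passes its speed limit or range.

### The arm

A 6-joint arm with a two-finger parallel gripper is mounted at the origin on a cart in front of the work surface, level with it; the furniture and walls round the work are solid. World frame = base frame: x ahead of the robot, y to its left, z up, the work surface at z = 0. Lengths are in m, angles in rad, forces in N, time in s.
With the tool pointing down it reaches from about 0.35 to 0.975 m from the base axis. Payload 4.9 kg.
Tool frame: the origin (TCP) lies at the very end of the fingers, on their centre line; the grasp point (between the pads) lies 19 mm behind it; z points along the fingers, y is the line along which they close (so a half turn about z gives the same grasp; the last joint's range is limited). The gripper opens to 85 mm and grips with 20 to 120 N. Pads are 22 mm wide; open, the fingers measure 114 mm over their backs; the gripper's body (76 mm by 85 mm) begins 54 mm behind the grasp point. The pads swing forward as they close: fully open they stand 13 mm farther back than shut.
Start: joints at [1.025, 0.053, 1.613, -0, 1.476, -0.119], TCP at [0.259, 0.569, 0.231] pointing down, gripper open.
Joint ranges: [-3.01, 3.01], [-1.01, 2.22], [0.06, 2.58], [-1.02, 4.17], [0.09, 2.62], [-3.14, 3.14]. Speed limits (rad/s): [2.57, 2.57, 3.14, 3.14, 3.14, 3.14].

### API

Orientations are given as a unit quaternion [w, x, y, z].
In Python, from plant import state, optics, ticket, nets gives the robot as it stands. The module is installed in compiled form; this text tells all that it offers.
- The arm moves only by the shell command python3 -m inch 'ROWS' [OPENING]. ROWS is JSON, a list of rows, each an object of numbers: "dx", "dy", "dz": the shift along the tool's x, y, z as a fraction of full scale; "rx", "ry", "rz": the turn, a rotation vector about the tool's x, y, z as a fraction of full scale. In form: [{"dx": .., "dy": .., "dz": .., "rx": .., "ry": .., "rz": ..}, ...]. A call has 1 to 5 rows; each row is the pose to reach, as a shift and turn from the pose commanded when the call began, along the tool's axes at that moment; what a row does not reach only later rows make up. Full scale, the value 1, is 0.8 m for a shift and 1.5 rad for a turn. A row lasts 1/10 s, in which the tool goes at most 50 mm and 8.59 degrees, less where a joint would pass 70% of its speed; a pose out of reach is approached as far as the arm can. A call with a number of a shift or a turn outside -1 to 1 is refused whole. A call with a gripper value outside its range is refused whole. OPENING is the opening, from -1 (shut) to 1 (fully open), set as the call begins (- or left out, the last holds). The fingers move at their own pace and stop on an object; the grip force is fixed at half the most. Time passes only in rows, so rows that repeat a pose let the fingers close. It gives the time, the measured TCP pose, the force, the opening and the grip force at its end, in the units of the state.
- state(): the state, without advancing time (a new reading comes with each control period).
- optics.grab_frame(name): name is "scene" or "top" or "wrist"; returns the picture (420x560x3 uint8, red, green, blue); there is no depth.
- optics.camera_info(name): a dict with "fx", "fy", "cx", "cy" (pixels), "R" (3x3) and "t" (3): a world point X has camera coordinates R X + t. Camera axes: x right, y down, z forward; pixel columns grow to the right and rows downward; lengths in m; the calibration is good to about 2 mm. A picture is of the moment at which its call begins: read the wrist's pose just before it. camera_info takes no time and is no camera call; for the wrist camera it gives the pose at the moment of the call.
- ticket.job_done(): hands the job in; it is judged then, once.
Trained networks look in the newest picture that a camera, given by its name, has taken for a name from the list of things; names that differ only in an ending like _2 or _b are one class to them, and where a whole thing is asked for, a point or a joint stands for the part that bears it (a point fixed in the world has none). Each returns a list of dicts, best first, with "confidence" (0 to 1); they miss things now and then, are a little off and sometimes report something else, mostly with a low value. They report only what shows in the picture. A call takes as long as a camera call.
- nets.boxes_of(camera, name): "bbox" ([centre column, centre row, width, height] in pixels, round what is visible of it).
- nets.outline_of(camera, name): "pixels" (420x560 bool, what is visible of it) and "bbox" ([centre column, centre row, width, height] in pixels, round what is visible of it).
The state is a dict: "time": time; "joint_pos": joint angles; "joint_vel": joint speeds; "joint_efforts": joint torques, N m; "tool_pos": TCP position; "tool_rot": TCP orientation; "contact_force": force on the tool from outside, world axes, zero at the start; "ft_torque": the same for the moment, N m; "gripper_width": opening from 0.0 (shut) to 1.0 (fully open); "grasp_force": force on a finger pad.
Only numpy, scipy, OpenCV 4.12 (cv2) and the standard library are available. Lean on these libraries where they do the work, as an engineer would, in place of code of your own. Each camera call takes 0.05 s, during which the arm holds its last target. There are 200 camera calls.

## Working session

There is one attempt and no reset: what is moved stays moved. The work goes in short steps, Python scripts to look and compute and a shell command to move; the robot and the scene stay as the last step left them, time stands still between calls to the robot, and variables do not carry over. Pictures are saved under pics/ and viewed, at most 10 in all, crops included, and the job is handed in when it is done.

```bash
mkdir -p pics; cat > h.py <<'E'
import numpy as np, cv2
from plant import state, optics, ticket, nets
def ray(ci,u,v):
    R=np.array(ci["R"]);t=np.array(ci["t"])
    d=R.T@np.array([(u-ci["cx"])/ci["fx"],(v-ci["cy"])/ci["fy"],1]);return -R.T@t,d
def atz(ci,u,v,z):
    c,d=ray(ci,u,v);return c+d*(z-c[2])/d[2]
def tri(a,b):
    A=np.zeros((3,3));y=np.zeros(3)
    for c,d in(a,b):
        d=d/np.linalg.norm(d);P=np.eye(3)-np.outer(d,d);A+=P;y+=P@c
    return np.linalg.solve(A,y)
E
python3 - <<'E'
from h import *
Z=dict(pen_yellow_middle=.005,pen_blue_middle=.005,red_flag=.015,green_flag=.015,basket_mouth=.062,rack_top=.094)
s=state();print(s["time"],s["tool_pos"],s["tool_rot"],s["gripper_width"])
ims=[]
for c in("top","scene"):
    im=optics.grab_frame(c);ci=optics.camera_info(c);im=im[:,:,::-1].copy()
    print(c,-np.array(ci["R"]).T@ci["t"])
    for n,z in Z.items():
        for r in nets.outline_of(c,n)[:2]:
            m=r["pixels"];v,u=np.nonzero(m);cu,cv=u.mean(),v.mean()
            rect=cv2.minAreaRect(np.c_[u,v].astype(np.float32))
            print(n,round(r["confidence"],2),np.round([cu,cv],1),np.round(r["bbox"]),len(u),np.round(rect[0]),np.round(rect[1]),round(rect[2]),"->",np.round(atz(ci,*rect[0],z),3))
    cv2.imwrite(f"pics/{c}0.png",im)
print(state()["time"])
E
```

```text
0.0 [0.25839411 0.56840547 0.23003835] [-3.39866351e-04  2.11773767e-01  9.77318174e-01 -9.70703342e-04] 0.9982392371290545
top [ 0.46949306 -0.03930848  0.95227232]
pen_yellow_middle 0.46 [239.9 250.6] [241. 252.  46.  24.] 216 [242. 251.] [56.  5.] 24 -> [0.445 0.095 0.005]
pen_blue_middle 0.62 [322.3 259.3] [326. 260.  54.   9.] 180 [324. 259.] [ 4. 53.] 81 -> [ 0.429 -0.109  0.005]
pen_blue_middle 0.54 [424.1 233.7] [427. 234. 108.  80.] 5875 [425. 233.] [ 62. 101.] 78 -> [ 0.496 -0.358  0.005]
red_flag 0.59 [296.3 171.6] [297. 172.  78.  67.] 3399 [296. 171.] [75. 49.] 18 -> [ 0.645 -0.038  0.015]
green_flag 0.79 [296.  171.5] [296. 170.  79.  68.] 3311 [296. 172.] [76. 48.] 18 -> [ 0.644 -0.039  0.015]
green_flag 0.74 [423.5 233.9] [426. 230. 105.  75.] 5634 [425. 233.] [ 61. 101.] 78 -> [ 0.495 -0.354  0.015]
basket_mouth 0.83 [422.8 233.9] [424. 235. 105.  77.] 5566 [425. 234.] [61. 99.] 77 -> [ 0.493 -0.338  0.062]
rack_top 0.76 [150.3 246.7] [150. 249.  86.  44.] 2583 [148. 247.] [81. 36.] 11 -> [0.453 0.295 0.094]
scene [-0.26867287 -0.75694838  0.68471477]
pen_blue_middle 0.51 [261.9 274.1] [269. 276.  33.  12.] 71 [266. 275.] [34.  4.] 18 -> [ 0.423 -0.097  0.005]
red_flag 0.86 [308.3 227.8] [308. 230.  79.  48.] 1952 [309. 227.] [69. 40.] 39 -> [ 0.628 -0.052  0.015]
green_flag 0.74 [307.9 227.6] [308. 231.  80.  44.] 1911 [308. 228.] [72. 38.] 36 -> [ 0.624 -0.052  0.015]
green_flag 0.57 [378.3 293.1] [380. 293. 130.  88.] 6748 [378. 291.] [126.  65.] 17 -> [ 0.514 -0.319  0.015]
basket_mouth 0.97 [378.4 293.1] [380. 295. 132.  90.] 6649 [378. 291.] [126.  64.] 17 -> [ 0.46  -0.35   0.062]
rack_top 0.87 [156.6 202.9] [158. 203.  53.  63.] 2270 [158. 203.] [68. 45.] 38 -> [0.388 0.214 0.094]
0.7
```

```bash
python3 - <<'E'
import cv2,numpy as np
a=cv2.imread("pics/top0.png")[110:320,90:490]
cv2.imwrite("pics/topc.png",cv2.resize(a,(800,420),interpolation=cv2.INTER_CUBIC))
E
```

```text
(no output)
```

View pics/topc.png

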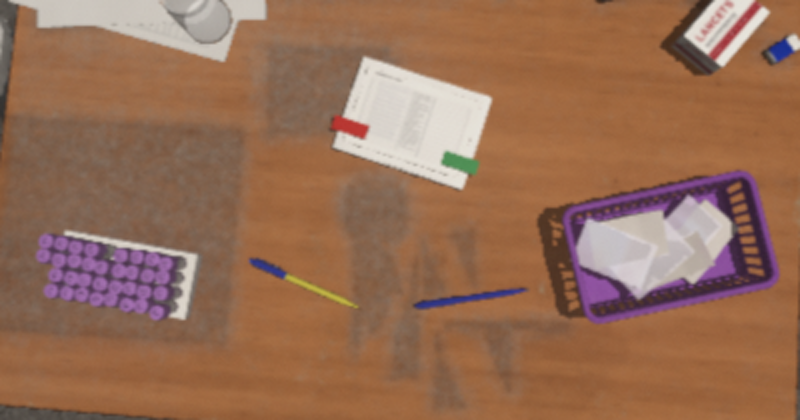

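View pics/scene0.png

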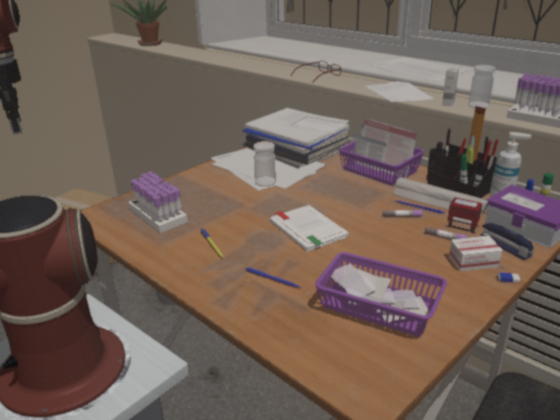

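The top crop shows the rack on the left, the yellow pen at about (304,283) with its blue end to the left, and the blue pen at (470,298). The red flag is at (350,127), the green flag at (460,163) and the basket on the right at (670,247). The scene view agrees. Next I refine the points by colour and triangulate.

```bash
python3 - <<'E'
from h import *
W={"top":dict(red=(250,285,165,182),green=(305,335,182,202),yel=(212,272,236,266),blu=(292,358,250,268)),
"scene":dict(red=(270,292,207,222),green=(303,324,231,248),yel=(197,228,226,260),blu=(243,302,264,290))}
P={"top":{},"scene":{}};CI={}
for c in W:
    hsv=cv2.cvtColor(cv2.imread(f"pics/{c}0.png"),cv2.COLOR_BGR2HSV).astype(int);ci=CI[c]=optics.camera_info(c)
    H,S,V=hsv[...,0],hsv[...,1],hsv[...,2]
    M=dict(red=((H<5)|(H>172))&(S>140)&(V>80),green=(H>50)&(H<90)&(S>80),yel=((H>20)&(H<36)&(S>110))|((H>105)&(H<135)&(S>90)),blu=(H>105)&(H<135)&(S>90))
    for n,(a,b,e,f) in W[c].items():
        v,u=np.nonzero(M[n][e:f,a:b]);u=u+a;v=v+e
        r=cv2.minAreaRect(np.c_[u,v].astype(np.float32))
        P[c][n]=r[0];z=.015 if n in("red","green") else .005
        box=[atz(ci,*p,z)[:2] for p in cv2.boxPoints(r)]
        print(c,n,len(u),np.round(r[0],1),np.round(r[1],1),np.round(atz(ci,*r[0],z),3),"sides",np.round([np.linalg.norm(box[0]-box[1]),np.linalg.norm(box[1]-box[2])],3))
for n in P["top"]: print(n,np.round(tri(ray(CI["top"],*P["top"][n]),ray(CI["scene"],*P["scene"][n])),3))
# basket rim corners, (from crop) outer
k=np.array([[565,212],[748,172],[778,283],[595,322]])/2+[90,110]
w=[atz(CI["top"],*p,.06) for p in k];print(np.round(w,3),np.round(np.mean(w,0),3),[round(np.linalg.norm(w[i]-w[i-1]),3) for i in range(4)])
q=[[331,260],[443,291],[427,327],[318,290]]
w=[atz(CI["scene"],*p,.06) for p in q];print(np.round(w,3),np.round(np.mean(w,0),3))
E
```

```text
top red 109 [264.3 172.8] [17.4  6.9] [0.64  0.041 0.015] sides [0.017 0.044]
top green 98 [319.6 191.2] [16.4  6.3] [ 0.595 -0.097  0.015] sides [0.016 0.041]
top yel 180 [241.5 251.5] [57.8  3.5] [0.444 0.095 0.005] sides [0.009 0.144]
top blu 138 [324.5 258.7] [ 3.  53.6] [ 0.429 -0.111  0.005] sides [0.132 0.007]
scene red 30 [281.8 214.5] [9.6 3.1] [0.635 0.041 0.015] sides [0.014 0.037]
scene green 36 [314.  239.9] [11.6  3.3] [ 0.589 -0.098  0.015] sides [0.013 0.038]
scene yel 104 [212.5 243.5] [33.   3.8] [0.439 0.09  0.005] sides [0.012 0.135]
scene blu 141 [271.4 276.8] [51.9  2.9] [ 0.426 -0.109  0.005] sides [0.011 0.125]
red [0.639 0.043 0.013]
green [ 0.595 -0.096  0.012]
yel [0.444 0.096 0.   ]
blu [ 0.428 -0.109  0.004]
[[ 0.532 -0.218  0.06 ]
 [ 0.582 -0.43   0.06 ]
 [ 0.454 -0.46   0.06 ]
 [ 0.406 -0.251  0.06 ]] [ 0.493 -0.34   0.06 ] [np.float64(0.131), np.float64(0.218), np.float64(0.132), np.float64(0.214)]
[[ 0.492 -0.218  0.06 ]
 [ 0.539 -0.443  0.06 ]
 [ 0.429 -0.467  0.06 ]
 [ 0.394 -0.259  0.06 ]] [ 0.463 -0.347  0.06 ]
```

```bash
cat >> h.py <<'E'
def to(x,y,z):
    s=state();w,a,b,c=s["tool_rot"];from scipy.spatial.transform import Rotation as Q
    R=Q.from_quat([a,b,c,w]).as_matrix()
    print(s["time"],np.round(s["tool_pos"],4),"grip",round(s["gripper_width"],2),"zax",np.round(R[:,2],3),"F",np.round(s["contact_force"],1),"-> d",np.round(R.T@(np.array([x,y,z])-s["tool_pos"])/.8,4))
E
python3 -m inch '[{"dx":-0.2,"dy":-0.19},{"dx":-0.2,"dy":-0.19},{"dx":-0.2,"dy":-0.19},{"dx":-0.2,"dy":-0.19},{"dx":-0.2,"dy":-0.19}]' -1
python3 -m inch '[{"dx":-0.2,"dy":-0.19},{"dx":-0.2,"dy":-0.19},{"dx":-0.2,"dy":-0.19},{"dx":-0.2,"dy":-0.19},{"dx":-0.2,"dy":-0.19}]' -1
python3 -c "from h import *; to(.444,.095,.18)"
```

```text
0.7 [0.2587 0.5689 0.2313] grip 1.0 zax [ 0.  0. -1.] F [0.3 0.5 0.5] -> d [-0.4561 -0.4434  0.0642]validation failed for argument at $[0]...
validation failed for argument at $[0]...
```

```bash

python3 -m inch '[{"dx":-0.2,"dy":-0.19,"dz":0,"rx":0,"ry":0,"rz":0},{"dx":-0.2,"dy":-0.19,"dz":0,"rx":0,"ry":0,"rz":0},{"dx":-0.2,"dy":-0.19,"dz":0,"rx":0,"ry":0,"rz":0},{"dx":-0.2,"dy":-0.19,"dz":0,"rx":0,"ry":0,"rz":0},{"dx":-0.2,"dy":-0.19,"dz":0,"rx":0,"ry":0,"rz":0}]' -1
python3 -c "from h import *; to(.444,.095,.18)"
```

```text
time: 1.2
tool_pos: [0.3424, 0.3614, 0.2314]
tool_rot: [0.0, 0.213, 0.977, -0.0]
contact_force: [0.4, 0.2, -0.6]
gripper_width: 0.149
grasp_force: 0.0
1.2 [0.3424 0.3614 0.2314] grip 0.15 zax [ 0.001 -0.001 -1.   ] F [ 0.4  0.2 -0.6] -> d [-0.2541 -0.2499  0.0646]
```

```bash

python3 -m inch '[{"dx":-0.17,"dy":-0.17,"dz":0,"rx":0,"ry":0,"rz":0},{"dx":-0.17,"dy":-0.17,"dz":0,"rx":0,"ry":0,"rz":0},{"dx":-0.17,"dy":-0.17,"dz":0,"rx":0,"ry":0,"rz":0},{"dx":-0.17,"dy":-0.17,"dz":0,"rx":0,"ry":0,"rz":0},{"dx":-0.17,"dy":-0.17,"dz":0,"rx":0,"ry":0,"rz":0}]' -1
python3 - <<'E'
from h import *
to(.444,.095,.18)
ci=optics.camera_info("wrist");im=optics.grab_frame("wrist")
cv2.imwrite("pics/w1.png",im[:,:,::-1])
for n,X in dict(yel=[.444,.095,.005],red=[.64,.042,.015],green=[.595,-.097,.015],basket=[.493,-.34,.062]).items():
    p=np.array(ci["R"])@X+ci["t"];print(n,np.round([ci["fx"]*p[0]/p[2]+ci["cx"],ci["fy"]*p[1]/p[2]+ci["cy"]]))
E
```

```text
time: 1.7
tool_pos: [0.4104, 0.1804, 0.2316]
tool_rot: [0.001, 0.215, 0.977, -0.0]
contact_force: [-0.5, 0.4, 0.1]
gripper_width: 0.002
grasp_force: 0.0
1.7 [0.4104 0.1804 0.2316] grip 0.0 zax [ 0.001 -0.001 -1.   ] F [-0.5  0.4  0.1] -> d [-0.0829 -0.0792  0.0647]
yel [232. 226.]
red [260. 351.]
green [166. 360.]
basket [-33. 393.]
```

View pics/w1.png

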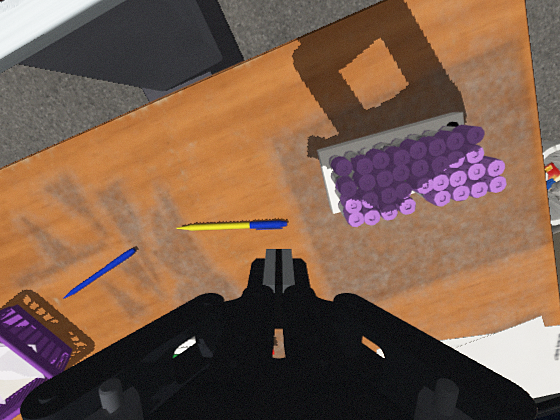

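The wrist view shows the yellow pen spanning columns 178–288 at row 226, so its middle is at about (233,226). That matches the predicted (232,226). The blue pen is at (100,272), and the shut fingertips are in view.

```bash

python3 -m inch '[{"dx":-0.083,"dy":-0.079,"dz":0.05,"rx":0,"ry":0,"rz":0},{"dx":-0.083,"dy":-0.079,"dz":0.1,"rx":0,"ry":0,"rz":0},{"dx":-0.083,"dy":-0.079,"dz":0.15,"rx":0,"ry":0,"rz":0},{"dx":-0.083,"dy":-0.079,"dz":0.15,"rx":0,"ry":0,"rz":0},{"dx":-0.083,"dy":-0.079,"dz":0.15,"rx":0,"ry":0,"rz":0}]' -1
python3 - <<'E'
from h import *
to(.444,.095,.038)
optics.grab_frame("top"); cv2.imwrite("pics/t1.png",cv2.resize(optics.grab_frame("wrist")[:,:,::-1],(560,420)))
E
```

```text
time: 2.25
tool_pos: [0.4413, 0.1, 0.1092]
tool_rot: [-0.003, 0.211, 0.977, -0.0]
contact_force: [0.4, -0.3, -0.2]
gripper_width: 0.001
grasp_force: 0.0
2.25 [0.4413 0.1    0.1092] grip 0.0 zax [-0.006  0.    -1.   ] F [ 0.4 -0.3 -0.2] -> d [-0.0061 -0.0041  0.089 ]
```

View pics/t1.png

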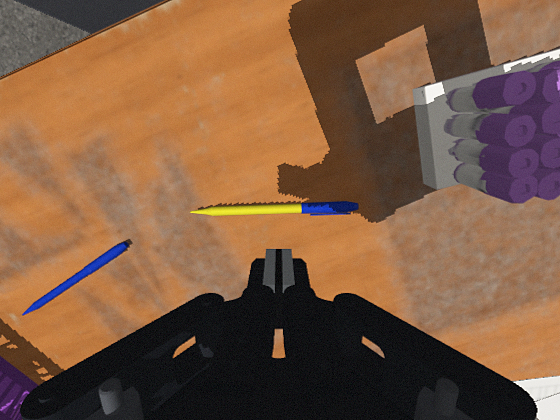

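The pen is centred at about (275,210), in line with the fingertips at column 278. I go down to pointing height.

```bash

python3 -m inch '[{"dx":-0.003,"dy":-0.003,"dz":0.04,"rx":0,"ry":0,"rz":0},{"dx":-0.003,"dy":-0.003,"dz":0.07,"rx":0,"ry":0,"rz":0},{"dx":-0.003,"dy":-0.003,"dz":0.088,"rx":0,"ry":0,"rz":0},{"dx":-0.003,"dy":-0.003,"dz":0.088,"rx":0,"ry":0,"rz":0},{"dx":-0.003,"dy":-0.003,"dz":0.088,"rx":0,"ry":0,"rz":0}]' -1
python3 -c "from h import *; to(.444,.095,.038)"
```

```text
time: 2.85
tool_pos: [0.4462, 0.0969, 0.0434]
tool_rot: [0.002, 0.211, 0.977, 0.001]
contact_force: [-0.3, -0.2, 0.8]
gripper_width: 0.001
grasp_force: 0.0
2.85 [0.4462 0.0969 0.0434] grip 0.0 zax [ 0.004  0.    -1.   ] F [-0.3 -0.2  0.8] -> d [ 0.0015 -0.0033  0.0067]
```

```bash

python3 -m inch '[{"dx":0.001,"dy":-0.002,"dz":0.006,"rx":0,"ry":0,"rz":0},{"dx":0.001,"dy":-0.002,"dz":0.006,"rx":0,"ry":0,"rz":0},{"dx":0.001,"dy":-0.002,"dz":0.006,"rx":0,"ry":0,"rz":0},{"dx":0.001,"dy":-0.002,"dz":0.006,"rx":0,"ry":0,"rz":0},{"dx":0.001,"dy":-0.002,"dz":0.006,"rx":0,"ry":0,"rz":0}]' -1 | head -2
for i in 1 2 3 4 5; do python3 -m inch '[{"dx":0,"dy":0,"dz":0,"rx":0,"ry":0,"rz":0},{"dx":0,"dy":0,"dz":0,"rx":0,"ry":0,"rz":0},{"dx":0,"dy":0,"dz":0,"rx":0,"ry":0,"rz":0},{"dx":0,"dy":0,"dz":0,"rx":0,"ry":0,"rz":0},{"dx":0,"dy":0,"dz":0,"rx":0,"ry":0,"rz":0}]' -1|head -2; done
python3 -c "from h import *; to(.444,.095,.13);to(.64,.042,.13)"
```

```text
time: 3.35
tool_pos: [0.4432, 0.0949, 0.0363]
time: 3.85
tool_pos: [0.443, 0.0949, 0.0361]
time: 4.35
tool_pos: [0.443, 0.0949, 0.0361]
time: 4.85
tool_pos: [0.443, 0.0949, 0.0361]
time: 5.35
tool_pos: [0.443, 0.0949, 0.0361]
time: 5.85
tool_pos: [0.443, 0.0949, 0.0361]
5.85 [0.443  0.0949 0.0361] grip -0.0 zax [-0. -0. -1.] F [-0.4  0.2 -0.2] -> d [-0.0011  0.0006 -0.1174]
5.85 [0.443  0.0949 0.0361] grip -0.0 zax [-0. -0. -1.] F [-0.4  0.2 -0.2] -> d [-0.2515  0.0417 -0.1174]
```

Held for 2.5 s or more. Next I rise and go to the red flag.

```bash

python3 -m inch '[{"dx":0,"dy":0,"dz":-0.06,"rx":0,"ry":0,"rz":0},{"dx":0,"dy":0,"dz":-0.12,"rx":0,"ry":0,"rz":0},{"dx":-0.06,"dy":0.01,"dz":-0.13,"rx":0,"ry":0,"rz":0},{"dx":-0.12,"dy":0.02,"dz":-0.13,"rx":0,"ry":0,"rz":0},{"dx":-0.18,"dy":0.03,"dz":-0.13,"rx":0,"ry":0,"rz":0}]' -1|head -2
python3 -m inch '[{"dx":-0.05,"dy":0.01,"dz":0,"rx":0,"ry":0,"rz":0},{"dx":-0.07,"dy":0.012,"dz":0,"rx":0,"ry":0,"rz":0},{"dx":-0.07,"dy":0.012,"dz":0,"rx":0,"ry":0,"rz":0},{"dx":-0.07,"dy":0.012,"dz":0,"rx":0,"ry":0,"rz":0},{"dx":-0.07,"dy":0.012,"dz":0,"rx":0,"ry":0,"rz":0}]' -1|head -2
python3 - <<'E'
from h import *
to(.64,.042,.045)
ci=optics.camera_info("wrist");im=optics.grab_frame("wrist")
cv2.imwrite("pics/w2.png",im[:,:,::-1])
for n,X in dict(red=[.64,.042,.015],green=[.595,-.097,.015],tip=state()["tool_pos"],basket=[.493,-.34,.062]).items():
    p=np.array(ci["R"])@X+ci["t"];print(n,np.round([ci["fx"]*p[0]/p[2]+ci["cx"],ci["fy"]*p[1]/p[2]+ci["cy"]]))
E
```

```text
time: 6.35
tool_pos: [0.5863, 0.0567, 0.1421]
time: 6.85
tool_pos: [0.6379, 0.0431, 0.1398]
6.85 [0.6379 0.0431 0.1398] grip 0.0 zax [-0.001  0.    -1.   ] F [-0.2  0.9 -0.6] -> d [-0.0031 -0.0002  0.1185]
red [279. 202.]
green [129. 219.]
tip [280. 264.]
basket [-216.  247.]
```

View pics/w2.png

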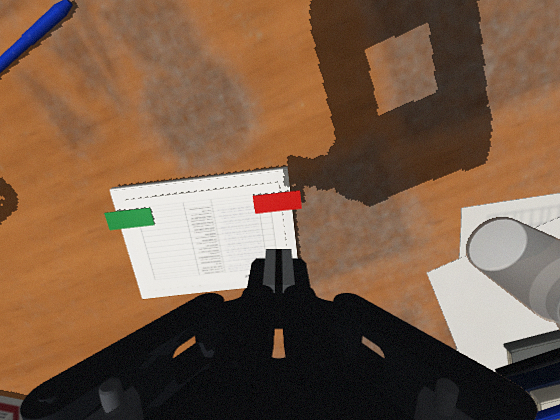

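The red flag is at (278,202), as predicted, and the green flag is at (130,218). The jar at (500,245) is well clear, so I go down over the red flag.

```bash

python3 -m inch '[{"dx":-0.002,"dy":0,"dz":0.05,"rx":0,"ry":0,"rz":0},{"dx":-0.002,"dy":0,"dz":0.09,"rx":0,"ry":0,"rz":0},{"dx":-0.002,"dy":0,"dz":0.117,"rx":0,"ry":0,"rz":0},{"dx":-0.002,"dy":0,"dz":0.117,"rx":0,"ry":0,"rz":0},{"dx":-0.002,"dy":0,"dz":0.117,"rx":0,"ry":0,"rz":0}]' -1|head -2
for i in 1 2 3 4 5 6; do python3 -m inch '[{"dx":0,"dy":0,"dz":0,"rx":0,"ry":0,"rz":0},{"dx":0,"dy":0,"dz":0,"rx":0,"ry":0,"rz":0},{"dx":0,"dy":0,"dz":0,"rx":0,"ry":0,"rz":0},{"dx":0,"dy":0,"dz":0,"rx":0,"ry":0,"rz":0},{"dx":0,"dy":0,"dz":0,"rx":0,"ry":0,"rz":0}]' -1|head -2; done
python3 -c "from h import *; to(.64,.042,.22);to(.493,-.34,.22)"
```

```text
time: 7.4
tool_pos: [0.64, 0.0424, 0.0469]
time: 7.9
tool_pos: [0.6406, 0.042, 0.0469]
time: 8.4
tool_pos: [0.6404, 0.042, 0.0465]
time: 8.9
tool_pos: [0.6404, 0.0421, 0.0465]
time: 9.4
tool_pos: [0.6405, 0.042, 0.0465]
time: 9.9
tool_pos: [0.6404, 0.042, 0.0465]
time: 10.4
tool_pos: [0.6404, 0.042, 0.0465]
10.4 [0.6404 0.042  0.0465] grip 0.0 zax [-0. -0. -1.] F [ 0.  -0.6  0.4] -> d [ 0.0005 -0.0003 -0.2169]
10.4 [0.6404 0.042  0.0465] grip 0.0 zax [-0. -0. -1.] F [ 0.  -0.6  0.4] -> d [-0.0299 -0.511  -0.2169]
```

```bash

python3 -m inch '[{"dx":0,"dy":0,"dz":-0.06,"rx":0,"ry":0,"rz":0},{"dx":0,"dy":0,"dz":-0.12,"rx":0,"ry":0,"rz":0},{"dx":0,"dy":0,"dz":-0.18,"rx":0,"ry":0,"rz":0},{"dx":0,"dy":0,"dz":-0.22,"rx":0,"ry":0,"rz":0},{"dx":0,"dy":-0.04,"dz":-0.22,"rx":0,"ry":0,"rz":0}]' -1|head -2
python3 -m inch '[{"dx":-0.02,"dy":-0.24,"dz":0,"rx":0,"ry":0,"rz":0},{"dx":-0.02,"dy":-0.24,"dz":0,"rx":0,"ry":0,"rz":0},{"dx":-0.02,"dy":-0.24,"dz":0,"rx":0,"ry":0,"rz":0},{"dx":-0.02,"dy":-0.24,"dz":0,"rx":0,"ry":0,"rz":0},{"dx":-0.02,"dy":-0.24,"dz":0,"rx":0,"ry":0,"rz":0}]' -1|head -2
python3 - <<'E'
from h import *
to(.493,-.34,.22)
E
```

```text
time: 10.9
tool_pos: [0.6312, 0.0145, 0.2307]
time: 11.4
tool_pos: [0.5607, -0.1727, 0.2226]
11.4 [ 0.5607 -0.1727  0.2226] grip -0.0 zax [-0.    -0.002 -1.   ] F [0.9 1.6 0.2] -> d [-0.0109 -0.2253  0.0036]
```

```bash

python3 -m inch '[{"dx":-0.01,"dy":-0.06,"dz":0,"rx":0,"ry":0,"rz":0},{"dx":-0.01,"dy":-0.12,"dz":0,"rx":0,"ry":0,"rz":0},{"dx":-0.01,"dy":-0.18,"dz":0,"rx":0,"ry":0,"rz":0},{"dx":-0.01,"dy":-0.22,"dz":0,"rx":0,"ry":0,"rz":0},{"dx":-0.01,"dy":-0.22,"dz":0,"rx":0,"ry":0,"rz":0}]' -1|head -2
python3 - <<'E'
from h import *
to(.493,-.34,.092)
ci=optics.camera_info("wrist");im=optics.grab_frame("wrist")
cv2.imwrite("pics/w3.png",im[:,:,::-1])
for n,X in dict(basket=[.493,-.34,.062],c0=[.532,-.218,.062],c1=[.582,-.430,.062],c2=[.454,-.460,.062],c3=[.406,-.251,.062]).items():
    p=np.array(ci["R"])@X+ci["t"];print(n,np.round([ci["fx"]*p[0]/p[2]+ci["cx"],ci["fy"]*p[1]/p[2]+ci["cy"]]))
E
```

```text
time: 11.9
tool_pos: [0.4956, -0.3345, 0.2225]
11.9 [ 0.4956 -0.3345  0.2225] grip 0.0 zax [-0.    -0.001 -1.   ] F [-0.3 -0.2 -0.3] -> d [ 1.000e-04 -7.400e-03  1.631e-01]
basket [274. 190.]
c0 [395. 176.]
c1 [237. 287.]
c2 [158. 204.]
c3 [320.  71.]
```

View pics/w3.png

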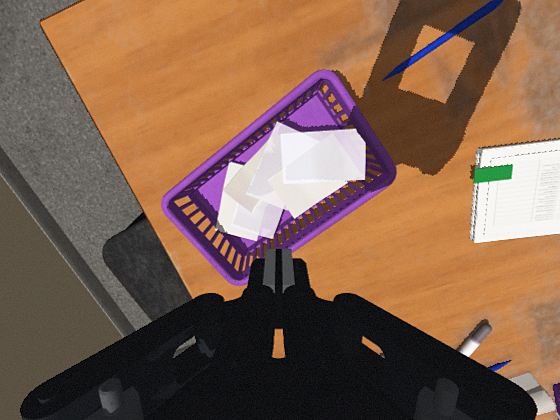

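The basket rim corners appear at (397,178), (237,287), (162,203) and (322,71), within about 4 px of prediction, so the centre and rim height are confirmed. Now I go down to 30 mm above the rim.

```bash

python3 -m inch '[{"dx":0,"dy":-0.004,"dz":0.05,"rx":0,"ry":0,"rz":0},{"dx":0,"dy":-0.004,"dz":0.1,"rx":0,"ry":0,"rz":0},{"dx":0,"dy":-0.004,"dz":0.14,"rx":0,"ry":0,"rz":0},{"dx":0,"dy":-0.004,"dz":0.163,"rx":0,"ry":0,"rz":0},{"dx":0,"dy":-0.004,"dz":0.163,"rx":0,"ry":0,"rz":0}]' -1|head -2
for i in 1 2 3 4 5 6; do python3 -m inch '[{"dx":0,"dy":0,"dz":0,"rx":0,"ry":0,"rz":0},{"dx":0,"dy":0,"dz":0,"rx":0,"ry":0,"rz":0},{"dx":0,"dy":0,"dz":0,"rx":0,"ry":0,"rz":0},{"dx":0,"dy":0,"dz":0,"rx":0,"ry":0,"rz":0},{"dx":0,"dy":0,"dz":0,"rx":0,"ry":0,"rz":0}]' -1|head -2; done
python3 -c "from h import *; to(.493,-.34,.092)"
```

```text
time: 12.45
tool_pos: [0.4942, -0.3313, 0.088]
time: 12.95
tool_pos: [0.4957, -0.3352, 0.093]
time: 13.45
tool_pos: [0.4954, -0.3349, 0.0921]
time: 13.95
tool_pos: [0.4954, -0.3349, 0.0921]
time: 14.45
tool_pos: [0.4954, -0.3349, 0.0921]
time: 14.95
tool_pos: [0.4954, -0.3349, 0.0921]
time: 15.45
tool_pos: [0.4954, -0.335, 0.0921]
15.45 [ 0.4954 -0.335   0.0921] grip -0.0 zax [ 0. -0. -1.] F [ 0.2  0.6 -0.2] -> d [ 0.0001 -0.007   0.0002]
```

```bash

python3 -m inch '[{"dx":0,"dy":-0.003,"dz":0,"rx":0,"ry":0,"rz":0},{"dx":0,"dy":-0.006,"dz":0,"rx":0,"ry":0,"rz":0},{"dx":0,"dy":-0.006,"dz":0,"rx":0,"ry":0,"rz":0},{"dx":0,"dy":-0.006,"dz":0,"rx":0,"ry":0,"rz":0},{"dx":0,"dy":-0.006,"dz":0,"rx":0,"ry":0,"rz":0}]' -1|head -2
for i in 1 2 3 4 5; do python3 -m inch '[{"dx":0,"dy":0,"dz":0,"rx":0,"ry":0,"rz":0},{"dx":0,"dy":0,"dz":0,"rx":0,"ry":0,"rz":0},{"dx":0,"dy":0,"dz":0,"rx":0,"ry":0,"rz":0},{"dx":0,"dy":0,"dz":0,"rx":0,"ry":0,"rz":0},{"dx":0,"dy":0,"dz":0,"rx":0,"ry":0,"rz":0}]' -1|head -2; done
python3 -c "from h import *; to(.493,-.34,.092); print(ticket.job_done())"
```

```text
time: 15.95
tool_pos: [0.4934, -0.3393, 0.0921]
time: 16.45
tool_pos: [0.4934, -0.3393, 0.0921]
time: 16.95
tool_pos: [0.4934, -0.3393, 0.0921]
time: 17.45
tool_pos: [0.4934, -0.3393, 0.0921]
time: 17.95
tool_pos: [0.4934, -0.3393, 0.0921]
time: 18.45
tool_pos: [0.4934, -0.3393, 0.0921]
18.45 [ 0.4934 -0.3393  0.0921] grip -0.0 zax [-0.  0. -1.] F [ 0.4 -0.3  0.1] -> d [ 0.0001 -0.001   0.0001]
the job is handed in; nothing more can be done
None
```

The job is handed in at 18.5 s: the arm pointed down about 3 cm above the yellow pen, then the red flag, then the basket, for at least 2.5 s each. It is still pointing over the basket, and no contact force showed in the readings.

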